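# Bridge a lock case on two blocks and fit its cylinder

### The arm

A 6-joint arm with a two-finger parallel gripper is mounted at the origin on a cart in front of the work surface, level with it; the furniture and walls round the work are solid. World frame = base frame: x ahead of the robot, y to its left, z up, the work surface at z = 0. Lengths are in m, angles in rad, forces in N, time in s.
With the tool pointing down it reaches from about 0.275 to 0.825 m from the base axis. Payload 4.9 kg.
Tool frame: the origin (TCP) lies midway between the tips of the shut fingers; the grasp point (between the pads) lies 19 mm behind it (grip_point_offset is the distance from the TCP to the grasp point, in m); z points along the fingers, y is the line along which they close (so a half turn about z gives the same grasp; the last joint's range is limited). The gripper opens to 85 mm and grips with 20 to 120 N. Pads are 22 mm wide; open, the fingers measure 114 mm over their backs; the gripper's body (76 mm by 85 mm) begins 54 mm behind the grasp point. The pads swing forward as they close: fully open they stand 13 mm farther back than shut.
Start: joints at [-1.284, 0.326, -0.193, 1.052, 0, 1.437], TCP at [0.225, -0.502, 0.21] pointing down, gripper open.
Joint ranges: [-2.65, 2.65], [-0.97, 1.79], [-1.3, 1.35], [-1.93, 2.1], [-1.47, 1.37], [-3.14, 3.14]. Speed limits (rad/s): [2.57, 2.57, 3.14, 3.14, 3.14, 3.14].

### API

Orientations are given as a rotation vector (axis times angle).
In Python, from cell import * gives the robot as it stands. Calls block until the motion is done:
- movep(position, orientation): joint-space move of the TCP to a pose.
- move_l(position, velocity=0.15, rot=None, until_force=None): straight line of the TCP; rot=None keeps the orientation; velocity is the mean speed in m/s. With until_force (N) it stops when the force on the tool has changed by that much, and returns True; else False.
- set_joints(angles): joint-space move.
- let_go() and grab(newtons=None): open the fingers fully, or close them until they stop; newtons is the grip in N (None keeps the last).
- sleep(seconds).
- ik(position, orientation): joint angles nearest the present ones, or None.
- get_state(): the state.
- grab_frame(name): name is "side" or "top"; returns a dict with "img" (384x512x3 uint8, red, green, blue), "fx", "fy", "cx", "cy" (pixels), "cam_to_world" (4x4, takes a point from camera to world coordinates). Camera axes: x right, y down, z forward; pixel columns grow to the right and rows downward; lengths in m; the calibration is good to about 2 mm. A picture is of the moment at which its call begins. There is no depth.
A pose or a line that the arm cannot do raises MotionError and nothing moves.
- sign_off(): hands the job in; it is judged then, once.
Trained networks look in the newest picture that a camera, given by its name, has taken for a name from the list of things; names that differ only in an ending like _2 or _b are one class to them, and where a whole thing is asked for, a point or a joint stands for the part that bears it (a point fixed in the world has none). Each returns a list of dicts, best first, with "score" (0 to 1); they miss things now and then, are a little off and sometimes report something else, mostly with a low value. They report only what shows in the picture. A call takes as long as a camera call. They do not tell look-alikes from the thing itself.
- spot_in(camera, name): "centre" ([column, row] in pixels, amid what is visible of it).
- silhouettes(camera, name): "mask" (384x512 bool, what is visible of it) and "centre" ([column, row] in pixels, amid what is visible of it).
- tip_of(camera, name): "centre" ([column, row] in pixels: a listed point, or the origin of a listed thing).
The state is a dict: "clock": time; "q": joint angles; "joint_velocities": joint speeds; "tau": joint torques, N m; "position": TCP position; "eef_rot": TCP orientation; "contact_force": force on the tool from outside, world axes, zero at the start; "wrist_torque": the same for the moment, N m; "finger_gap": opening from 0.0 (shut) to 1.0 (fully open); "grasp_force": force on a finger pad.
Only numpy, scipy, OpenCV 4.12 (cv2) and the standard library are available. Lean on these libraries where they do the work, as an engineer would, in place of code of your own. Each camera call takes 0.05 s, during which the arm holds its last target. There are 200 camera calls.

### The job

On the dark green bench mat, set the narrow steel lock case up for fitting its cylinder: first lay the two equal pale wooden blocks flat on the mat, then lay the case, face up, lengthwise along the middle of the mat so that it rests level with one block crosswise under each end and its keyhole clear between them. Last, lower the nickel cylinder upright through the keyhole, its round side in the round side of the hole, until it stands on the mat. Leave the thin dark block, the brass cylinder and the black screwdriver where they lie.

Things in the scene. Friction and masses are not known exactly. Their poses are not given: they have to be found in the camera images.
- mat: Dark green bench mat with a pale 20 mm grid, fixed, 120 (its x) x 300 (its y, the long way) x 3 mm thick. Origin: centre of its underside, at bench height, so its top is 3 mm above the origin. The free space beside it is bare bench.
- block_a: Pale wooden block, one of an equal pair (interchangeable with block_b), 58 (its x) x 34 (its y) x 22 mm high, a thin dark line on top. Lies flat; origin at the centre of its underside.
- block_b: The other block of the equal pair, 58 (its x) x 34 (its y) x 22 mm high. Lies flat; origin at the centre of its underside.
- thin_block: Odd block of dark brown wood, thinner than the pair, 64 (x) x 34 (y) x 12 mm high; a bystander. Origin at the centre of its underside.
- lock_case: Narrow steel lock case, flat, 0.35 kg; origin: centre of underside. Body y -95 to 95 mm, 16 thick; with the 235 mm aluminium strip on its -x side it is 44 wide (x -22 to 22), sides parallel. A brass latch sticks out 9 mm at y +55. Keyhole, 21 (x) x 37 (y) mm, centred at x 0, y -25: round, 21 across, at its +y end (latch side), then a slot 14 wide. Blocks fit at y +78 and -78.
- cylinder: Nickel euro lock cylinder standing on end, 65 mm tall, 0.19 kg, outline 17 (x) x 33 (y) mm: a barrel 17 across at y +8 with a brass plug face on top, then a web 10 wide to y -16.5. Origin: centre of the outline, underside. It enters the keyhole, 2 mm free on each side, only with its +y along the case's +y. Seated, 27 mm stand above the case: grip it across x in the top 25 mm.
- brass_cylinder: Brass lock cylinder lying on the bench, 44 x 72 x 17 mm; a bystander. Origin under the middle of its outline.
- driver: Black-handled screwdriver lying on the bench, 25 (x) x 161 (y) x 24 mm; a bystander. Origin under the middle of its outline.
Not all that is in view belongs to the job. What is shaped like the cylinder but blue or orange is not meant.

How it is judged:
By the outcome, as a careful person would: the job done as asked, in the order asked, and still so for the second after the job is handed in, with the robot touching nothing.
It also fails if it takes over 109 s, if anything falls off the work surface, if the arm or the gripper's body presses on something with over 40 N, if the wrist force passes 120 N, or if a joint passes its speed limit or range.

## Working session

There is one attempt and no reset: what is moved stays moved. The work goes in short steps, each a Python script; the robot and the scene stay as the last script left them, time stands still between calls to the robot, and variables do not carry over. Pictures are saved under pics/ and viewed, at most 16 in all, crops included, and the job is handed in when it is done.

```bash
mkdir -p pics; ls; python3 - <<'E'
from cell import *
import cv2,numpy as np
for n in("top","side"):
    f=grab_frame(n); cv2.imwrite(f"pics/{n}0.png",cv2.resize(f["img"][:,:,::-1],(800,600),interpolation=cv2.INTER_CUBIC))
    print(n,f["fx"],f["fy"],f["cx"],f["cy"],np.round(f["cam_to_world"],4).tolist())
    for o in["mat","block_a","thin_block","lock_case","cylinder","brass_cylinder","driver"]:
        print(o,[(np.round(d["centre"]).tolist(),round(d["score"],2)) for d in spot_in(n,o)],[(np.round(d["centre"],1).tolist(),round(d["score"],2)) for d in tip_of(n,o)])
s=get_state();print(s["clock"],s["eef_rot"],s["position"])
E
```

```text
pics
top 355.72764004664253 355.72764004664253 260.421214010178 186.34060848118966 [[-0.0123, -0.9936, 0.1124, 0.4913], [-0.9996, 0.0092, -0.0284, 0.0534], [0.0272, -0.1127, -0.9933, 0.9713], [0.0, 0.0, 0.0, 1.0]]
mat [([257.0, 228.0], 0.91)] [([257.9, 230.7], 0.6)]
block_a [([173.0, 251.0], 0.83), ([119.0, 242.0], 0.64)] [([172.2, 247.9], 0.66), ([120.9, 245.3], 0.57)]
thin_block [([386.0, 246.0], 0.72)] [([384.7, 247.0], 0.87)]
lock_case [([375.0, 181.0], 0.57)] [([377.5, 180.6], 0.77)]
cylinder [([156.0, 168.0], 0.63)] [([155.4, 147.7], 0.57), ([159.1, 169.1], 0.49), ([173.9, 200.3], 0.46)]
brass_cylinder [([122.0, 204.0], 0.72)] [([120.4, 204.5], 0.65)]
driver [([358.0, 133.0], 0.55)] [([364.0, 132.9], 0.86)]
side 378.22135042578145 378.22135042578145 260.5799460406109 192.86808590406244 [[-0.9665, -0.1317, 0.2202, 0.3336], [-0.2564, 0.5306, -0.8079, 0.9521], [-0.0105, -0.8373, -0.5466, 0.6804], [0.0, 0.0, 0.0, 1.0]]
mat [([291.0, 212.0], 0.8)] [([294.1, 212.7], 0.81)]
block_a [([280.0, 307.0], 0.96), ([298.0, 265.0], 0.76)] [([276.1, 308.9], 0.88), ([299.0, 269.2], 0.56)]
thin_block [] [([326.6, 164.5], 0.45), ([293.9, 211.9], 0.21)]
lock_case [([274.0, 162.0], 0.67)] [([275.5, 158.9], 0.59)]
cylinder [([246.0, 253.0], 0.67), ([209.0, 253.0], 0.61)] [([210.6, 270.3], 0.68), ([245.7, 261.8], 0.61)]
brass_cylinder [([233.0, 296.0], 0.59)] [([233.7, 299.2], 0.62)]
driver [] []
1.5 [3.07229761e+00 6.56074724e-01 3.97015770e-05] [ 0.22469852 -0.50205278  0.20967159]
```

View pics/top0.png

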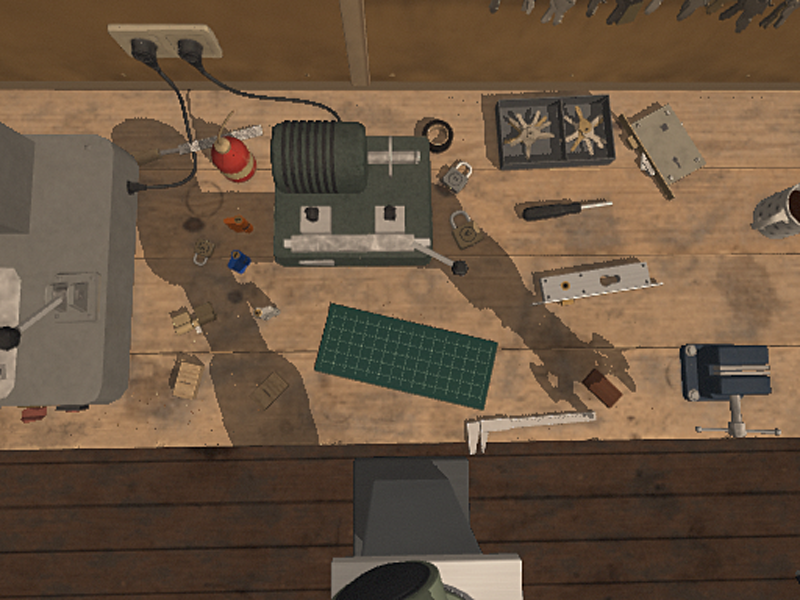

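View pics/side0.png

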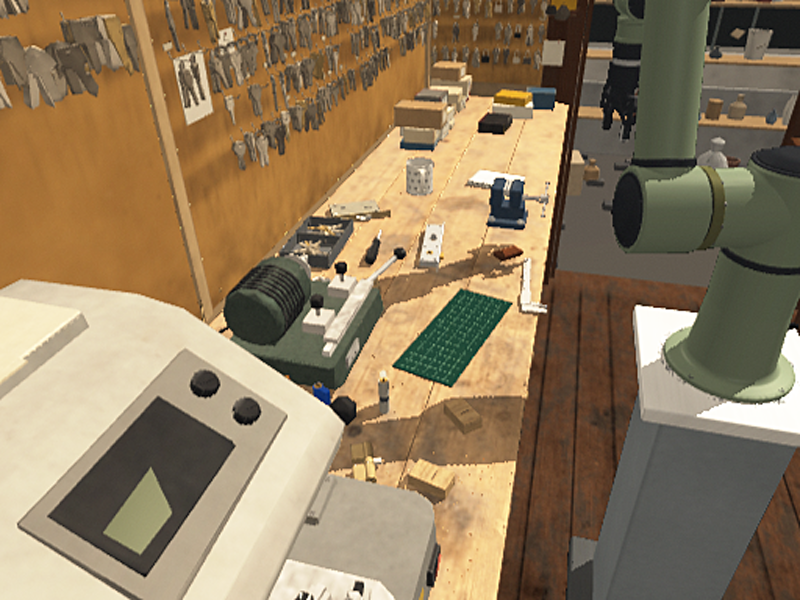

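Top view (800-px scale): the mat is centred near (406,355). The pale blocks are at (186,376) and (270,388), and the case is at (600,282) with its latch at bottom-left. There are three cylinder-like objects:
- (238,262) is blue.
- (238,224) is orange.
- (264,310) is grey/nickel and upright, and shows at (383,395) in the side view. This one fits the description.

The brass one lies at (190,318). I'll confirm with a crop and fit the poses.

```bash
cat > h.py <<'E'
from cell import *
import cv2,numpy as np
from scipy.optimize import minimize
from scipy.spatial.transform import Rotation as R
def box(x0,x1,y0,y1,z0,z1): return np.array([[x,y,z] for x in(x0,x1) for y in(y0,y1) for z in(z0,z1)])/1e3
def ext(P,h): return np.array([[x,y,z] for x,y in P for z in(0,h)])/1e3
t=np.linspace(0,2*np.pi,24)
cylP=[(8.5*np.cos(a),8+8.5*np.sin(a)) for a in t]+[(5,-16.5),(-5,-16.5)]
M={"block_a":[box(-29,29,-17,17,0,22)],"mat":[box(-60,60,-150,150,0,3)],
 "lock_case":[box(-22,22,-95,95,0,16),box(-22,-19,-117.5,117.5,0,16)],"cylinder":[ext(cylP,65)],
 "thin_block":[box(-32,32,-17,17,0,12)]}
def proj(f,P):
    T=np.linalg.inv(f["cam_to_world"]); c=P@T[:3,:3].T+T[:3,3]
    return np.c_[f["fx"]*c[:,0]/c[:,2]+f["cx"],f["fy"]*c[:,1]/c[:,2]+f["cy"]]
def unproj(f,uv,z=0.):
    d=f["cam_to_world"][:3,:3]@[(uv[0]-f["cx"])/f["fx"],(uv[1]-f["cy"])/f["fy"],1]; o=f["cam_to_world"][:3,3]
    return o+d*(z-o[2])/d[2]
def place(P,p,z=0): 
    c,s=np.cos(p[2]),np.sin(p[2]); return P@np.array([[c,s,0],[-s,c,0],[0,0,1]])+[p[0],p[1],z]
S=4
def render(f,name,p,z=0):
    m=np.zeros((384*S,512*S),np.uint8)
    for P in M[name]:
        h=cv2.convexHull(((proj(f,place(P,p,z))+.5)*S*16-8).astype(np.int32)); cv2.fillConvexPoly(m,h,255,shift=4)
    return cv2.resize(m,(512,384),interpolation=cv2.INTER_AREA)/255.
def fit(name,views,p0,z=0,yaws=None):
    # views: list of (frame, mask); fits x,y,yaw by soft IoU
    def cost(p):
        c=0
        for f,m in views:
            r=render(f,name,p,z); c-=np.minimum(r,m).sum()/np.maximum(r,m).sum()
        return c/len(views)
    best=None
    for y in (yaws if yaws is not None else [p0[2]]):
        q=np.array([p0[0],p0[1],y])
        r=minimize(cost,q,method="Nelder-Mead",options=dict(initial_simplex=q+np.array([[0,0,0],[.012,0,0],[0,.012,0],[0,0,.25]]),xatol=1e-4,fatol=1e-5,maxfev=250))
        if best is None or r.fun<best.fun: best=r
    return best.x,-best.fun
def mask(cam,name,near,tol=16):
    for d in silhouettes(cam,name):
        if np.hypot(*(np.array(d["centre"])-near))<tol: return d["mask"].astype(float)
def rotd(yaw): # tool down, tool y along world direction (cos yaw, sin yaw)
    y=np.array([np.cos(yaw),np.sin(yaw),0]);z=np.array([0,0,-1.]);return R.from_matrix(np.c_[np.cross(y,z),y,z]).as_rotvec()
E
cat > m.py <<'E'
from h import *
T=grab_frame("top");D=grab_frame("side")
yw=np.arange(0,np.pi,np.pi/8)
for nm,ut,us in [("mat",(257,229),(292,212)),("block_a",(172,249),(299,266)),("block_a",(120,242),(278,307)),("lock_case",(376,181),(274,161)),("thin_block",(386,247),(327,163)),("cylinder",(169,199),(246,254))]:
    v=[(f,m) for f,m in((T,mask("top",nm,ut)),(D,mask("side",nm,us))) if m is not None]
    z=0.0; p0=[*unproj(T,ut,.03 if nm=="cylinder" else .01)[:2],0]
    print(nm,len(v),[int(m.sum()) for f,m in v],np.round(p0,3))
    ys=yw if nm!="cylinder" else np.arange(0,2*np.pi,np.pi/4)
    for vv in ([v] if len(v)==1 else [v[:1],v[1:],v]): 
        if vv: p,s=fit(nm,vv,p0,z,ys);print("   ",np.round(p,4),round(s,3))
a=cv2.resize(T["img"][130:270,95:200],(400,533),interpolation=cv2.INTER_CUBIC)
b=cv2.resize(T["img"][150:215,335:435],(400,260),interpolation=cv2.INTER_CUBIC)
c=cv2.resize(D["img"][220:290,195:305],(400,255),interpolation=cv2.INTER_CUBIC)
cv2.imwrite("pics/c1.png",np.hstack([a[:515],np.vstack([b,c])])[:,:,::-1])
E
python3 m.py
```

```text
mat 2 [4866, 2351] [0.485 0.036 0.   ]
    [ 0.488   0.0289 -0.2443] 0.969
    [0.4872 0.0268 2.9002] 0.967
    [0.4877 0.0275 2.8971] 0.966
block_a 2 [372, 376] [0.435 0.262 0.   ]
    [ 0.4327  0.2618 -0.8139] 0.889
    [0.4329 0.2613 2.3984] 0.942
    [0.4324 0.2612 2.362 ] 0.911
block_a 2 [359, 461] [0.455 0.399 0.   ]
    [0.452  0.3985 2.8744] 0.928
    [ 0.4535  0.3963 -0.2599] 0.876
    [0.4526 0.3984 2.8753] 0.897
lock_case 2 [1087, 338] [ 0.612 -0.292  0.   ]
    [ 0.6127 -0.3045  0.1609] 0.868
    [ 0.6105 -0.3037  0.1572] 0.892
    [ 0.6116 -0.3036  0.1591] 0.869
thin_block 1 [326] [ 0.433 -0.311  0.   ]
    [ 0.4296 -0.3089  0.7641] 0.927
cylinder 1 [161] [0.567 0.268 0.   ]
    [0.5652 0.2634 0.4394] 0.848
```

View pics/c1.png

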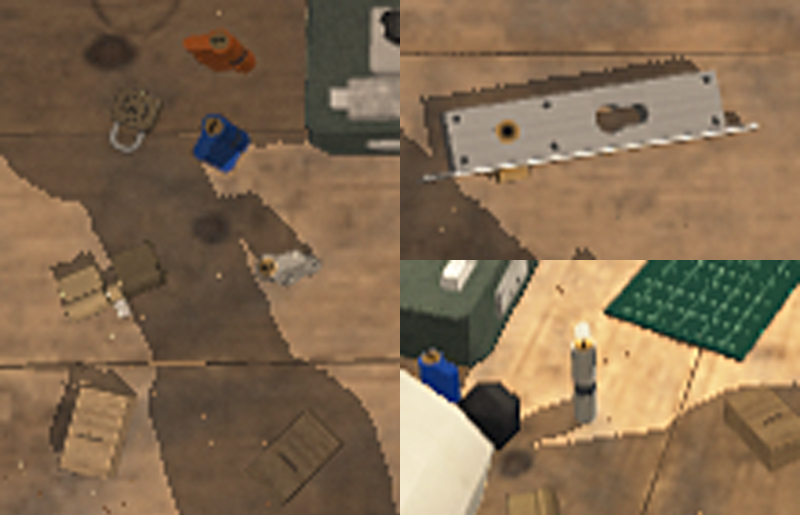

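The crop confirms it: the nickel cylinder stands upright at about (290,265) with its brass plug face, and blue (220,140) and orange (220,50) are decoys. The case lies face up with its latch to the left. The fits agree across both cameras. I'll start with block A and check how close the grey machine is to block B.

```bash
cat >> h.py <<'E'
MAT=np.array([.4877,.0275,-.2445]); MY=np.array([-np.sin(MAT[2]),np.cos(MAT[2])])
def choose(p,yaw,prev=None):
    q=np.array(get_state()["q"]);best=None
    for k in(-1,0,1):
        r=rotd(yaw+k*np.pi); j=ik(list(p),list(r))
        if j is not None:
            j=np.array(j); c=np.abs(j-q).max()+ (10 if abs(j[5])>2.9 else 0)
            if best is None or c<best[0]: best=(c,r)
    return list(best[1])
def go(xy,z,yaw):
    p=[float(xy[0]),float(xy[1]),z]; movep(p,choose(p,yaw))
def down(z,v=.12,**k):
    p=list(get_state()["position"]);p[2]=z; return move_l(p,velocity=v,**k)
def st(m=""):
    s=get_state();print(m,round(s["clock"],1),np.round(s["position"],4),"gap",round(s["finger_gap"],3),"gf",round(s["grasp_force"],1),"F",np.round(s["contact_force"],1),"q",np.round(s["q"],2))
E
python3 - <<'E'
from h import *
T=grab_frame("top");D=grab_frame("side")
def ray(f,uv): d=f["cam_to_world"][:3,:3]@[(uv[0]-f["cx"])/f["fx"],(uv[1]-f["cy"])/f["fy"],1]; return f["cam_to_world"][:3,3],d
for a,b in[((80,256),(280,320)),((75,257),(278,318))]:
    o,d=ray(T,a);o2,d2=ray(D,b);s=np.linalg.lstsq(np.c_[d,-d2],o2-o,rcond=None)[0];print("corner",o+d*s[0],o2+d2*s[1])
p=[.4326,.2613,2.375]
go(p,.13,p[2]+np.pi/2); st("above")
down(.004); grab(40); st("grabbed"); down(.12); st("lift")
t=MAT[:2]+.078*MY
go(t,.08,MAT[2]+np.pi/2); st("over")
print(down(.002,.04,until_force=6)); st("placed"); let_go(); down(.13); st("done")
E
```

```text
corner [0.42462119 0.4755852  0.06667528] [0.42717175 0.47604958 0.06670394]
corner [0.42335974 0.48139881 0.07972097] [0.42990356 0.48262578 0.07981114]
above 5.1 [0.4331 0.2607 0.1301] gap 1.0 gf 0.0 F [ 0.3 -0.2  0. ] q [ 0.4   0.32 -0.43  0.83 -0.    1.16]
grabbed 7.1 [0.4331 0.2607 0.004 ] gap 0.001 gf 0.0 F [ 0.1 -0.  -0.3] q [ 0.4   0.49 -0.56  0.52 -0.    1.16]
lift 8.2 [0.4325 0.2605 0.1193] gap -0.0 gf 0.0 F [0.4 0.1 1. ] q [ 0.4   0.33 -0.44  0.8  -0.    1.16]
over 9.0 [0.506  0.1035 0.0795] gap -0.001 gf 0.0 F [ 0.4 -0.7 -0.5] q [ 0.06  0.39 -0.46  0.72  0.    0.3 ]
False
placed 11.1 [0.5062 0.1035 0.0022] gap -0.004 gf 0.0 F [ 0.5  0.8 -0.7] q [ 0.06  0.5  -0.53  0.53 -0.    0.3 ]
done 13.1 [0.5054 0.1034 0.1293] gap 0.999 gf 0.0 F [-0.7  0.1 -0.3] q [ 0.06  0.34 -0.4   0.84 -0.    0.3 ]
```

The grasp closed on nothing, so I'll look.

```bash
python3 - <<'E'
from h import *
T=grab_frame("top");D=grab_frame("side")
for n in("top","side"): print([(np.round(d["centre"]).tolist(),round(d["score"],2)) for d in spot_in(n,"block_a")])
print(R.from_rotvec(get_state()["eef_rot"]).as_matrix().round(2))
cv2.imwrite("pics/v2.png",np.hstack([cv2.resize(T["img"][120:310,90:300],(420,380)),cv2.resize(D["img"][170:360,190:380],(380,380))])[:,:,::-1])
E
```

```text
[([116.0, 246.0], 0.68)]
[([278.0, 309.0], 0.86), ([297.0, 267.0], 0.67)]
[[-0.97  0.24 -0.  ]
 [ 0.24  0.97 -0.  ]
 [ 0.   -0.   -1.  ]]
```

View pics/v2.png

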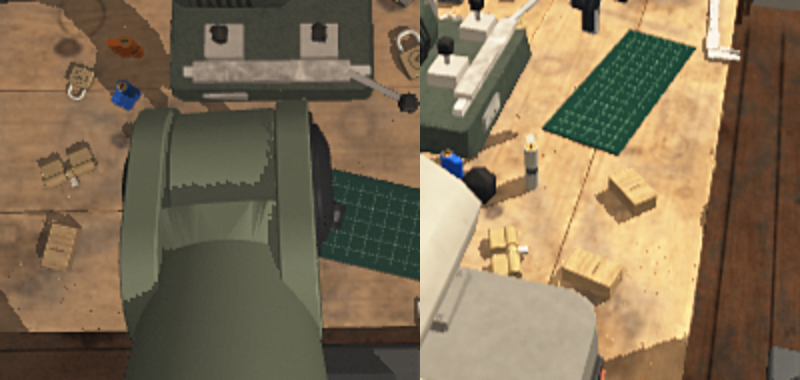

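Block A appears unmoved. I'll check where the tool projects in the side view against where it's seen.

```bash
python3 - <<'E'
from h import *
D=grab_frame("side");im=cv2.resize(D["img"],None,fx=2,fy=2)
p=np.array(get_state()["position"])
T=grab_frame("top")
m=mask("side","block_a",(297,267))
print("refit",fit("block_a",[(D,m)],[.4326,.2613,2.375],0))
for q,c in((p,(255,0,0)),(p+[0,0,.1],(255,255,0)),(np.array([.4331,.2607,.022]),(0,255,255))):
    u=proj(D,q[None])[0];print(u);cv2.circle(im,tuple(int(a*2+1) for a in u),4,c,1)
cv2.imwrite("pics/v3.png",im[100:600,300:900,::-1])
E
```

```text
refit (array([0.43446549, 0.26161009, 2.39837865]), np.float64(0.9377443638273455))
[281.64817817 188.57481172]
[282.42738021 155.68331693]
[295.96454415 261.78268036]
```

View pics/v3.png

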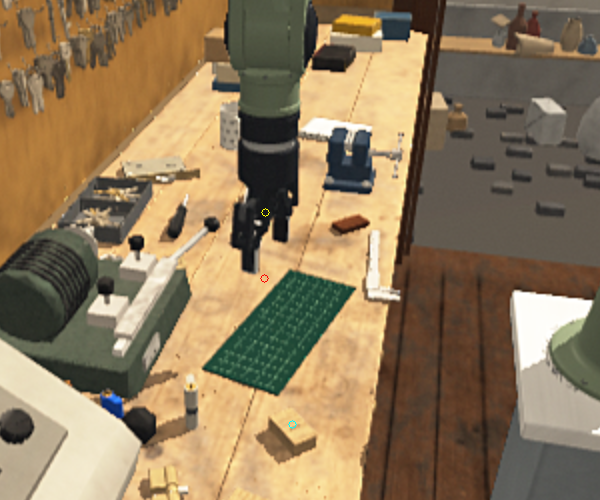

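The tool lines up laterally, but the tips look higher than the reported TCP. Also, the shut fingers reached z = 2.2 mm over the 3 mm mat without contact. I'll probe the mat with the fingers shut to measure the offset.

```bash
python3 - <<'E'
from h import *
grab(20); down(.012); st("pre"); print(down(-.035,.03,until_force=4)); st("touch"); down(.13,.2); let_go()
E
```

```text
pre 15.4 [0.5066 0.1035 0.0126] gap 0.002 gf 0.0 F [-0.3 -0.4  0.7] q [ 0.06  0.49 -0.52  0.56  0.    0.3 ]
True
touch 16.4 [ 0.5062  0.1035 -0.0186] gap -0.001 gf 3.8 F [-1.9 -0.1  7.3] q [ 0.06  0.54 -0.55  0.49 -0.    0.3 ]
```

The shut tips sit 21 mm above the reported TCP, so I'll correct the commanded z by that amount and retry.

```bash
cat >> h.py <<'E'
ZO=-.021   # measured: real shut tips are 21 mm above the reported TCP
_go,_dn=go,down
def go(xy,z,yaw): _go(xy,z+ZO,yaw)
def down(z,v=.12,**k): return _dn(z+ZO,v,**k)
E
python3 - <<'E'
from h import *
p=[.433,.2613,2.38]
go(p,.10,p[2]+np.pi/2)
down(.003,.15); grab(40); st("grabbed")
if get_state()["finger_gap"]>.1:
    down(.08,.2); st("lift")
    go(MAT[:2]+.078*MY,.05,MAT[2]+np.pi/2)
    print(down(-.004,.04,until_force=5)); st("placed"); let_go(); down(.08,.2); st("done")
E
```

```text
grabbed 20.2 [ 0.434   0.2614 -0.0173] gap 0.388 gf 40.3 F [-0.4 -0.6  5.9] q [ 0.4   0.52 -0.57  0.47 -0.    1.16]
lift 20.8 [0.4339 0.2615 0.0587] gap 0.389 gf 39.7 F [-0.4  0.3 -0.7] q [ 0.4   0.41 -0.51  0.66 -0.    1.16]
True
placed 22.6 [ 0.5052  0.1031 -0.0147] gap 0.388 gf 40.5 F [0.3 0.4 2.3] q [ 0.06  0.53 -0.55  0.5  -0.    0.3 ]
done 23.7 [0.5047 0.1033 0.0591] gap 0.999 gf 0.0 F [-0.7 -0.5  0.3] q [ 0.06  0.42 -0.49  0.67 -0.    0.3 ]
```

```bash
python3 - <<'E'
from h import *
p=[.4526,.3982,2.8745]
go(p,.14,p[2]+np.pi/2)
down(.003,.15); grab(40); st("grabbed")
if get_state()["finger_gap"]>.1:
    down(.12,.2); st("lift")
    go(MAT[:2]-.078*MY,.05,MAT[2]+np.pi/2)
    print(down(-.004,.04,until_force=5)); st("placed"); let_go(); down(.08,.2)
    p=[.6116,-.3036,.159]; go(p,.08,p[2]); st("above case")
T=grab_frame("top");D=grab_frame("side")
for n,f in(("top",T),("side",D)):
  for d in silhouettes(n,"block_a"):
    c=d["centre"];w=unproj(f,c,.014);print(n,c,round(d["score"],2),w.round(3)); 
    if d["score"]>.3: print(fit("block_a",[(f,d["mask"].astype(float))],[w[0],w[1],-.2445],.003))
print("targets",MAT[:2]+.078*MY,MAT[:2]-.078*MY)
cv2.imwrite("pics/v4.png",np.hstack([cv2.resize(T["img"][130:280,170:450],(448,240)),cv2.resize(D["img"][130:280,200:350],(240,240))])[:,:,::-1])
E
```

```text
grabbed 26.4 [ 0.4531  0.3973 -0.0173] gap 0.387 gf 41.7 F [-0.6  0.   5.6] q [ 0.6   0.65 -0.31  0.61  0.    0.86]
lift 27.2 [0.4523 0.3968 0.0979] gap 0.389 gf 41.1 F [-0.7 -0.7 -0.4] q [ 0.6   0.51 -0.21  0.85 -0.    0.86]
True
placed 29.8 [ 0.4688 -0.0477 -0.0147] gap 0.388 gf 41.8 F [-0.2  0.6  2.2] q [-0.26  0.47 -0.66  0.44 -0.   -0.01]
above case 32.0 [ 0.6106 -0.3022  0.0577] gap 0.998 gf 0.0 F [-0.4 -0.6 -1.1] q [-0.57  0.69  0.    0.89  0.    0.84]
top [230.7, 222.2] 0.62 [0.504 0.107 0.014]
(array([ 0.50438507,  0.10263704, -0.24483461]), np.float64(0.9267919743417619))
top [288.4, 236.2] 0.6 [ 0.465 -0.047  0.014]
(array([ 0.46938917, -0.04753574, -0.27117951]), np.float64(0.9144891331501375))
side [303.4, 194.7] 0.8 [ 0.467 -0.056  0.014]
(array([ 0.46724032, -0.050585  , -0.17893465]), np.float64(0.920504135999479))
side [284.4, 223.3] 0.52 [0.495 0.105 0.014]
(array([ 0.50481084,  0.10220717, -0.30661081]), np.float64(0.9096848425535292))
targets [0.50658156 0.10318016] [ 0.46881844 -0.04818016]
```

View pics/v4.png

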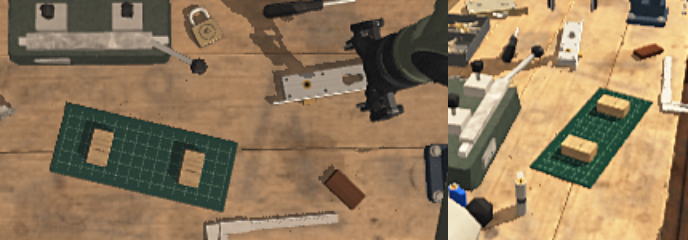

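Both blocks lie flat crosswise on the mat, within about 2 mm of target. Next is the case.

```bash
python3 - <<'E'
from h import *
down(.001,.15); grab(80); st("grabbed")
if get_state()["finger_gap"]>.2:
    down(.02,.1); st("lift"); down(.11,.2)
    go(MAT[:2],.08,MAT[2]); st("over")
    T=grab_frame("top");D=grab_frame("side")
    cv2.imwrite("pics/v5.png",np.hstack([cv2.resize(T["img"][150:300,170:350],(480,400)),cv2.resize(D["img"][130:280,220:340],(320,400))])[:,:,::-1])
E
```

```text
grabbed 33.4 [ 0.6128 -0.3029 -0.0183] gap 0.492 gf 83.1 F [-0.2  0.8  6.3] q [-0.57  0.77 -0.06  0.74  0.    0.84]
lift 33.7 [ 6.131e-01 -3.031e-01 -6.000e-04] gap 0.488 gf 82.2 F [-0.4  0.3 -2.6] q [-0.57  0.75 -0.04  0.77 -0.    0.84]
over 35.6 [0.4887 0.0268 0.059 ] gap 0.486 gf 82.2 F [-0.7  0.4 -2.6] q [-0.1   0.38 -0.55  0.64 -0.    1.72]
```

View pics/v5.png

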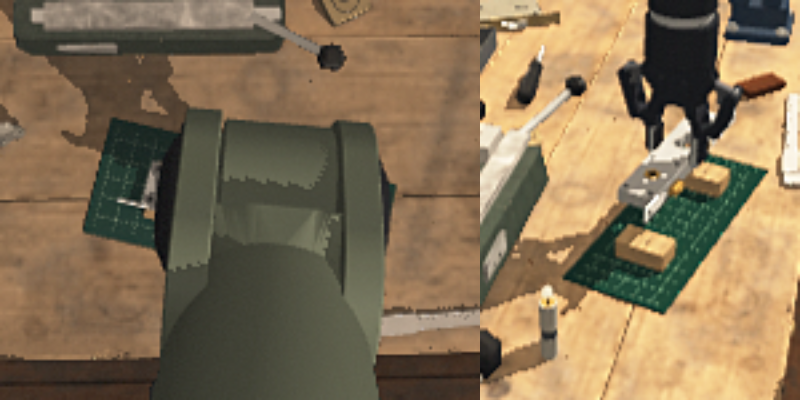

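The case is held level over the two blocks. Lowering it now.

```bash
python3 - <<'E'
from h import *
down(.04,.1)
print(down(.018,.02,until_force=5)); st("placed"); let_go(); st("open"); down(.12,.2)
p=[.5652,.2634]
go(np.array([.40,-.25]),.2,MAT[2]); st("aside")
T=grab_frame("top");D=grab_frame("side")
v=[(T,mask("top","lock_case",(257,229),25)),(D,mask("side","lock_case",(292,205),25))]
for f,m in v:
    if m is not None: print("case",fit("lock_case",[(f,m)],MAT,.025))
for n,f in(("top",T),("side",D)):
  for d in silhouettes(n,"cylinder"): 
    print(n,np.round(d["centre"]),round(d["score"],2),int(d["mask"].sum()))
    near=(169,199) if n=="top" else (246,254)
    if np.hypot(*(d["centre"]-np.array(near)))<16:
        for y in np.arange(-.4,1.3,.2): print("  ",round(y,1),fit("cylinder",[(f,d["mask"].astype(float))],[.565,.263,y],0))
a=cv2.resize(T["img"][190:270,200:310],(495,360),interpolation=cv2.INTER_CUBIC)
b=cv2.resize(T["img"][180:220,150:190],(300,300),interpolation=cv2.INTER_CUBIC)
b=np.vstack([b,np.zeros((60,300,3),np.uint8)])
cv2.imwrite("pics/v6.png",np.hstack([a,b])[:,:,::-1])
E
```

```text
True
placed 37.0 [0.4889 0.0265 0.0067] gap 0.485 gf 83.1 F [-0.4 -0.1  4.7] q [-0.1   0.46 -0.6   0.51 -0.    1.72]
open 37.5 [0.4878 0.0266 0.0059] gap 0.998 gf 0.0 F [ 0.8 -0.4 -0.1] q [-0.1   0.46 -0.6   0.51 -0.    1.72]
aside 39.2 [ 0.3999 -0.249   0.1781] gap 1.001 gf 0.0 F [-1.1  1.4  0.2] q [-0.71  0.21 -0.44  0.93  0.    1.1 ]
case (array([ 0.48846774,  0.02561642, -0.24038561]), np.float64(0.8140256602516038))
case (array([ 0.48827225,  0.02339185, -0.25099305]), np.float64(0.9102577513703503))
top [157. 168.] 0.7 126
top [152. 142.] 0.58 156
top [172. 201.] 0.42 92
   -0.4 (array([0.56269315, 0.26081716, 0.11987628]), np.float64(0.7461543371417629))
   -0.2 (array([0.5627144 , 0.26109655, 0.10297809]), np.float64(0.7446224548413863))
   0.0 (array([0.5626392 , 0.26073428, 0.12339599]), np.float64(0.7462838915470494))
   0.2 (array([0.56328415, 0.26278551, 0.13252889]), np.float64(0.7420705404719615))
   0.4 (array([0.56308324, 0.26319018, 0.09213494]), np.float64(0.7422614683286047))
   0.6 (array([0.56339429, 0.26263843, 0.12547362]), np.float64(0.7429171038824764))
   0
[... 341 characters left out ...]
0.7988470423669544))
   -0.2 (array([0.56390408, 0.26049463, 0.19541805]), np.float64(0.8028860521709432))
   0.0 (array([0.5641868 , 0.26032877, 0.23926329]), np.float64(0.8043933501431685))
   0.2 (array([0.5657741 , 0.26113523, 0.45836405]), np.float64(0.8023540951446788))
   0.4 (array([0.56321285, 0.26578992, 0.34218624]), np.float64(0.7983056232129621))
   0.6 (array([0.56592129, 0.26091015, 0.45057745]), np.float64(0.8026108101190224))
   0.8 (array([0.56382331, 0.26237666, 0.27086072]), np.float64(0.8028138989554467))
   1.0 (array([0.56567172, 0.26055465, 0.42499269]), np.float64(0.801756480218281))
   1.2 (array([0.56468505, 0.26050139, 0.30902109]), np.float64(0.8015849346001448))
```

View pics/v6.png

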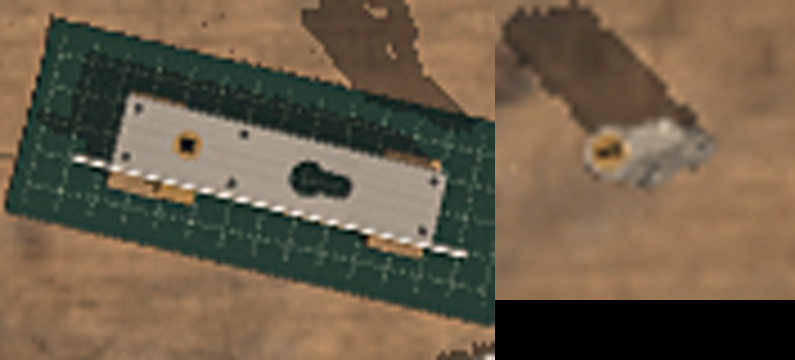

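The case is placed level across the blocks, with the keyhole clear between them at about (320,180). I'll grasp the cylinder on its barrel, then look for a wrist pose that shows its underside to the side camera so I can measure its yaw in the grip.

```bash
python3 - <<'E'
from h import *
T=grab_frame("top"); w=unproj(T,(165.0,199.7),.065); print("plug",w)
yaw=.2; c=np.array([.5642,.262]); b=c+.008*np.array([-np.sin(yaw),np.cos(yaw)]); print("barrel",b)
b=(b+w[:2])/2
go(b,.14,yaw); down(.042,.12); grab(60); st("grab")
if get_state()["finger_gap"]>.1:
    down(.16,.2); st("lift")
    cam=grab_frame("side")["cam_to_world"][:3,3]; q0=np.array(get_state()["q"]); out=[]
    for x in(.25,.32,.4,.46):
     for y in(.2,.3,.4):
      for z in(.25,.35,.45):
       d=cam-[x,y,z]; az=np.arctan2(d[1],d[0])
       for el in(0,-.3,-.6,.3):
        zt=np.array([np.cos(el)*np.cos(az),np.cos(el)*np.sin(az),np.sin(el)])
        for roll in np.arange(-np.pi,np.pi,np.pi/4):
         u=np.cross(zt,[0,0,1]);u/=np.linalg.norm(u);v=np.cross(zt,u); yy=np.cos(roll)*u+np.sin(roll)*v
         r=R.from_matrix(np.c_[np.cross(yy,zt),yy,zt]).as_rotvec()
         j=ik([x,y,z],list(r))
         if j is not None: out.append((zt@(d/np.linalg.norm(d)),round(np.abs(np.array(j)-q0).max(),2),x,y,z,el,round(roll,2),np.round(j,2).tolist()))
    print(len(out)); out.sort(key=lambda o:-o[0]+.15*o[1])
    for o in out[:8]: print(o)
E
```

```text
plug [0.56205499 0.26988542 0.065     ]
barrel [0.56261065 0.26984053]
grab 43.2 [0.5629 0.2689 0.0214] gap 0.184 gf 58.8 F [-0.9  0.5  4.7] q [ 0.33  0.63 -0.22  0.72  0.    1.7 ]
lift 43.9 [0.562  0.2686 0.1377] gap 0.181 gf 58.6 F [-0.4  0.3 -2.7] q [ 0.33  0.51 -0.09  0.97 -0.    1.7 ]
800
(np.float64(0.9935248469190465), np.float64(0.98), 0.32, 0.2, 0.35, 0.3, np.float64(1.57), [-0.56, 0.96, -0.77, 1.95, 0.96, 1.12])
(np.float64(0.9935248469190465), np.float64(0.98), 0.32, 0.2, 0.35, 0.3, np.float64(2.36), [-0.56, 0.96, -0.77, 1.95, 0.96, 1.9])
(np.float64(0.9935248469190465), np.float64(0.99), 0.32, 0.2, 0.35, 0.3, np.float64(-3.14), [-0.56, 0.96, -0.77, 1.95, 0.96, 2.69])
(np.float64(0.9999900839032918), np.float64(1.1), 0.25, 0.2, 0.45, 0.3, np.float64(-3.14), [-0.78, 0.67, -1.03, 1.9, 0.85, 2.78])
(np.float64(0.9999900839032918), np.float64(1.1), 0.25, 0.2, 0.45, 0.3, np.float64(1.57), [-0.78, 0.67, -1.03, 1.9, 0.85, 1.21])
(np.float64(0.9999900839032918), np.float64(1.1), 0.25, 0.2, 0.45, 0.3, np.float64(2.36), [-0.78, 0.67, -1.03, 1.9, 0.85, 2.0])
(np.float64(0.9759618544640827), np.float64(0.96), 0.32, 0.2, 0.25, 0.3, np.float64(1.57), [-0.56, 1.19, -0.68, 1.81, 0.96, 1.12])
(np.float64(0.9759618544640827), np.float64(0.96), 0.32, 0.2, 0.25, 0.3, np.float64(2.36), [-0.56, 1.19, -0.68, 1.81, 0.96, 1.9])
```

```bash
python3 - <<'E'
from h import *
f=grab_frame("side");cam=f["cam_to_world"][:3,3]; q0=np.array(get_state()["q"]); out=[]
for x in(.25,.32,.4,.46):
 for y in(.4,.46):
  for z in(.4,.45,.5):
   d=cam-[x,y,z];L=np.linalg.norm(d); az=np.arctan2(d[1],d[0])
   for el in(0,-.3,.3):
    zt=np.array([np.cos(el)*np.cos(az),np.cos(el)*np.sin(az),np.sin(el)])
    for roll in np.arange(-np.pi,np.pi,np.pi/4):
     u=np.cross(zt,[0,0,1]);u/=np.linalg.norm(u);v=np.cross(zt,u); yy=np.cos(roll)*u+np.sin(roll)*v
     r=R.from_matrix(np.c_[np.cross(yy,zt),yy,zt]).as_rotvec()
     j=ik([x,y,z],list(r))
     if j is not None and abs(j[5])<2.8: out.append((-zt@d/L+L+.2*np.abs(np.array(j)-q0).max(),zt@d/L,L,x,y,z,el,r,np.round(j,2).tolist()))
out.sort(key=lambda o:o[0])
for o in out[:4]: print(o)
o=out[0]
p=np.array(get_state()["position"]);move_l([.45,.25,.35],velocity=.25)
movep([o[3],o[4],o[5]],list(o[7])); st("look"); sleep(.2)
D=grab_frame("side"); u=proj(D,np.array(get_state()["position"])[None])[0]; print(u)
np.savez("look.npz",img=D["img"],pos=get_state()["position"],rot=get_state()["eef_rot"])
x0,y0=int(u[0])-40,int(u[1])-40
cv2.imwrite("pics/v7.png",cv2.resize(D["img"][max(y0,0):y0+80,x0:x0+80],(600,600),interpolation=cv2.INTER_CUBIC)[:,:,::-1]);print(x0,y0)
E
```

```text
(np.float64(-0.06050698779998745), np.float64(0.7980148432920414), np.float64(0.5307419903364374), 0.25, 0.46, 0.5, -0.3, array([0.20600497, 2.4425219 , 1.80115315]), [0.36, -0.52, -0.92, 0.15, 0.97, 1.1])
(np.float64(-0.06050698779998745), np.float64(0.7980148432920414), np.float64(0.5307419903364374), 0.25, 0.46, 0.5, -0.3, array([-1.04370459, -2.0203252 , -1.59768133]), [0.36, -0.52, -0.92, 0.15, 0.97, 1.89])
(np.float64(-0.06050698779998745), np.float64(0.7980148432920414), np.float64(0.5307419903364374), 0.25, 0.46, 0.5, -0.3, array([-1.56807905, -1.32414566, -1.15632556]), [0.36, -0.52, -0.92, 0.15, 0.97, 2.67])
(np.float64(-0.03578889010922015), np.float64(0.7953256385330687), np.float64(0.5242926486969975), 0.32, 0.46, 0.5, -0.3, array([-0.88038948, -2.04506107, -1.52542177]), [0.23, -0.25, -0.71, 0.42, 1.18, 1.52])
look 46.3 [0.251  0.4599 0.4997] gap 0.185 gf 58.8 F [ 1.3 -0.8 -2.3] q [ 0.36 -0.52 -0.92  0.15  0.97  1.1 ]
[425.11160534 114.46566942]
385 74
```

View pics/v7.png

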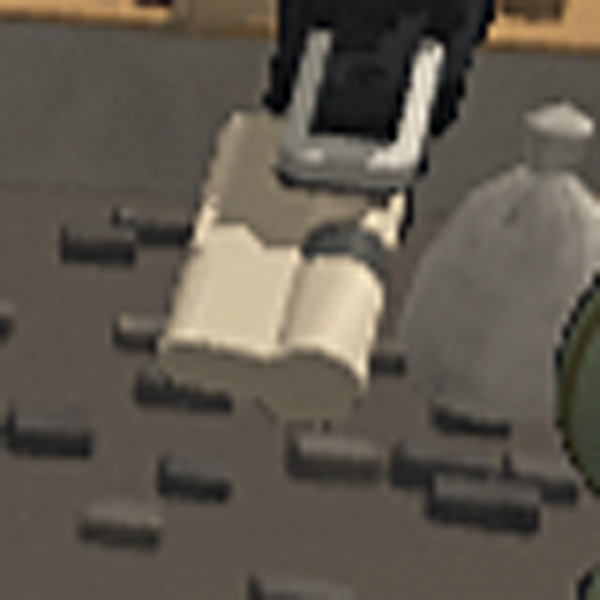

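The underside shows clearly: the web points left with its end corner at (160,345), the web/barrel junction is at (280,354), and the barrel is on the right. I'll fit the in-grip yaw and offset, then overlay the model to check.

```bash
cat > fitlook.py <<'E'
from h import *
z=np.load("look.npz");D=grab_frame("side");pos=z["pos"];Rt=R.from_rotvec(z["rot"]).as_matrix()
px=lambda a:np.array([385+(a[0]+.5)/7.5-.5,74+(a[1]+.5)/7.5-.5])
# cylinder in tool: z=-tool z ; at phi=0 x_c=sg*tool y
def pts(P,phi,s,sg,d=.0214):
    xt=np.array([0,sg,0.]);zt=np.array([0,0,-1.]);yt=np.cross(zt,xt)
    C=R.from_rotvec(phi*zt).as_matrix()@np.c_[xt,yt,zt]
    Q=np.array(P)/1e3-[0,.008,0]            # about barrel axis
    return pos+(Q@C.T+[s,0,d])@Rt.T
obs=np.array([px(a) for a in[(160,345),(280,354)]])
best=None
for sg in(1,-1):
  for sx in(5,-5):
    mod=[(sx,-16.5,0),(sx,1.13,0)]
    f=lambda p:((proj(D,pts(mod,p[0],p[1],sg))-obs)**2).sum()
    for ph in(-.3,0,.3):
        r=minimize(f,[ph,0],method="Nelder-Mead",options=dict(xatol=1e-5,fatol=1e-6))
        print(sg,sx,np.round(r.x,4),round(r.fun,3))
        if abs(r.x[0])<.6 and(best is None or r.fun<best[0]): best=(r.fun,r.x,sg,sx)
print(best)
im=cv2.resize(z["img"][74:154,385:465],(600,600),interpolation=cv2.INTER_CUBIC)
o2=[((a+.5)-[385,74])*7.5 for a in proj(D,pts(best and [(x,y,0) for x,y in cylP],best[1][0],best[1][1],best[2]))]
cv2.polylines(im,[cv2.convexHull(np.array(o2).astype(np.int32))],True,(255,0,0),1)
a,b,c,d=[np.array([((a+.5)-[385,74])*7.5 for a in proj(D,pts([(best[3],y,zz) for y,zz in ((-16.5,0),(1.13,0),(1.13,65),(-16.5,65))],best[1][0],best[1][1],best[2]))])][0]
cv2.polylines(im,[np.array([a,b,c,d]).astype(np.int32)],True,(0,0,255),1)
cv2.imwrite("pics/v8.png",im[60:480,60:480,::-1])
E
python3 fitlook.py
```

```text
1 5 [0.0018 0.0047] 1.11
1 5 [0.0018 0.0047] 1.11
1 5 [0.0018 0.0047] 1.11
1 -5 [0.4602 0.0054] 30.92
1 -5 [0.4602 0.0054] 30.92
1 -5 [0.4602 0.0054] 30.92
-1 5 [-3.1398  0.0047] 1.11
-1 5 [-3.1398  0.0047] 1.11
-1 5 [3.1434 0.0047] 1.11
-1 -5 [-2.6814  0.0054] 30.92
-1 -5 [ 0.2577 -0.0274] 483.506
-1 -5 [ 0.2577 -0.0274] 483.506
(np.float64(1.110462577463177), array([0.00177404, 0.00466214]), 1, 5)
```

View pics/v8.png

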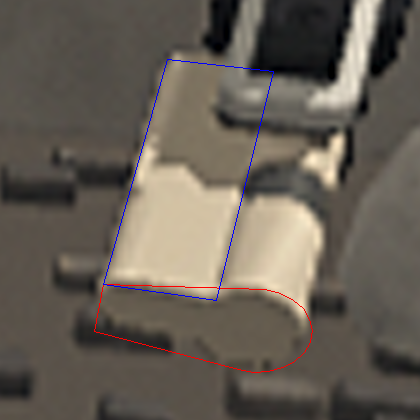

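The model matches well with yaw near 0. The along-pad offset (4.7 mm) could be partly camera bias, so I'll roll the wrist by half a turn and look again so the bias cancels.

```bash
python3 - <<'E'
from h import *
q=list(get_state()["q"]);q[5]-=np.pi;set_joints(q);sleep(.2)
D=grab_frame("side");st()
np.savez("look2.npz",img=D["img"],pos=get_state()["position"],rot=get_state()["eef_rot"])
cv2.imwrite("pics/v9.png",cv2.resize(D["img"][74:154,385:465],(600,600),interpolation=cv2.INTER_CUBIC)[:,:,::-1])
E
```

```text
49.5 [0.2508 0.4601 0.4999] gap 0.18 gf 58.8 F [-0.  -0.2 -2.2] q [ 0.36 -0.52 -0.92  0.15  0.97 -2.04]
```

View pics/v9.png

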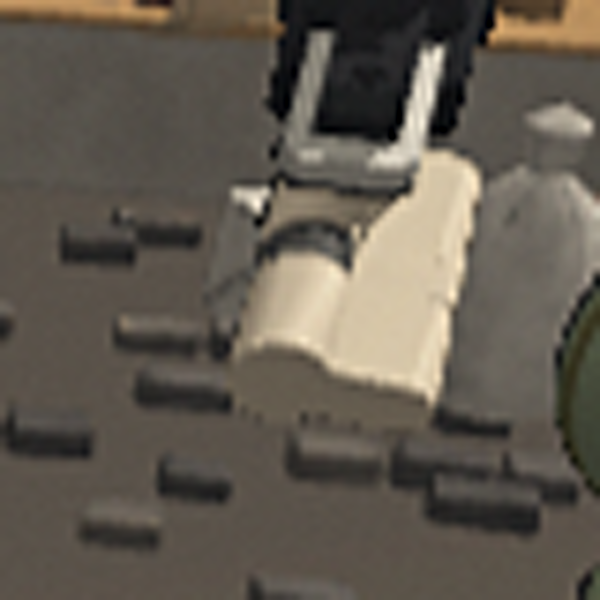

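```bash
cat > f2.py <<'E'
from h import *
from scipy.optimize import least_squares
D=grab_frame("side")
L=[np.load("look.npz"),np.load("look2.npz")]
px=lambda a:np.array([385+(a[0]+.5)/7.5-.5,74+(a[1]+.5)/7.5-.5])
O=[[(160,345),(280,354)],[(435,408),(328,372)]]
def pts(P,z,phi,s,ty=0,d=.0214):
    Rt=R.from_rotvec(z["rot"]).as_matrix()
    C=R.from_rotvec([0,0,-phi]).as_matrix()@np.array([[0,1,0],[1,0,0],[0,0,-1.]])  # x_c=tool y, y_c=tool x
    return z["pos"]+((np.array(P)/1e3-[0,.008,0])@C.T+[s,ty,d])@Rt.T
def res(p):
    r=[]
    for z,o,sx in zip(L,O,(5,-5)):
        r.append(proj(D,pts([(sx,-16.5,0),(sx,1.13,0)],z,p[0],p[1]))+p[2:4]-[px(a) for a in o])
    return np.ravel(r)
for x0 in([0,.0],):
    r=least_squares(res,[*x0,0,0],x_scale=[.1,.003,1,1]);print(np.round(r.x,4),np.round(r.fun,2))
p=r.x; ims=[]
for z in L:
    im=cv2.resize(z["img"][74:154,385:465],(600,600),interpolation=cv2.INTER_CUBIC)
    o=((proj(D,pts([(x,y,0) for x,y in cylP],z,p[0],p[1]))+p[2:4]+.5)-[385,74])*7.5
    cv2.polylines(im,[cv2.convexHull(o.astype(np.int32))],True,(255,0,0),1); ims.append(im[150:480,110:490])
cv2.imwrite("pics/v10.png",np.hstack(ims)[:,:,::-1])
E
python3 f2.py
```

```text
[0.1012 0.003  0.7301 0.8892] [ 0.61 -0.96 -0.63  1.13  0.48 -0.79 -0.46  0.62]
```

View pics/v10.png

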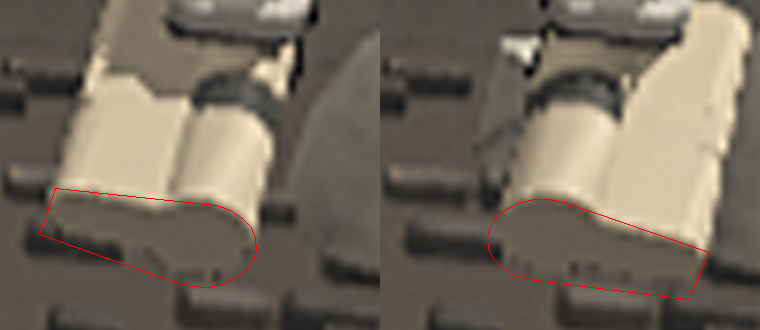

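```bash
cat > f3.py <<'E'
exec(open("f2.py").read().split("def res")[0])
P=[(x,y,0) for x,y in cylP[:24]]
def res(p,fx):
    phi,s,du,dv,ty,d=p if fx else (*p,0,.0214); r=[]
    for z,o,sx,ex,mx in zip(L,O,(5,-5),(367,228),(np.max,np.min)):
        r+=list(np.ravel(proj(D,pts([(sx,-16.5,0),(sx,1.13,0)],z,phi,s,ty,d))+[du,dv]-[px(a) for a in o]))
        r.append(mx(proj(D,pts(P,z,phi,s,ty,d))[:,0])+du-px((ex,0))[0])
    return np.array(r)
for fx,x0 in((0,[0,0,0,0]),(1,[0,0,0,0,0,.0214])):
    r=least_squares(res,x0,args=(fx,),x_scale=[.1,.003,1,1,.003,.003][:len(x0)]);print(np.round(r.x,4),np.round(r.fun,2))
E
python3 f3.py
```

```text
[0.0984 0.0028 0.9953 0.8911] [ 0.64 -0.94 -0.59  1.11 -0.04  0.97 -0.8   0.01  0.64 -0.99]
[ 6.46000e-02  2.60000e-03 -1.79740e+00  1.28586e+01  9.00000e-04
 -2.80000e-03] [ 0.87 -0.75 -0.63  0.71 -0.2   0.63 -1.   -0.05  1.04 -0.61]
```

In-grip yaw is about +0.09 rad and the barrel is offset +2.8 mm along the pads, both consistent with the earlier views. Next I'll locate the keyhole with the top camera by fitting its dark outline in the plate.

```bash
python3 - <<'E'
from h import *
T=grab_frame("top"); g=cv2.cvtColor(T["img"],cv2.COLOR_RGB2GRAY).astype(float)
x0,x1,y0,y1=258,286,221,240
sub=g[y0:y1,x0:x1]; print(np.round(sub[::2,::2]).astype(int))
bright=np.percentile(sub,70);dark=np.percentile(sub,3)
m=np.zeros_like(g); m[y0:y1,x0:x1]=np.clip((bright-sub)/(bright-dark),0,1); m[m<.25]=0
# keep only the component at the hole
n,lab=cv2.connectedComponents((m>0).astype(np.uint8)); k=lab[230,270]; m[lab!=k]=0; print(m.sum(),k)
hole=[np.array([(10.5*np.cos(a),-17+10.5*np.sin(a),0) for a in t])/1e3, np.array([(7,-17,0),(7,-43.5,0),(-7,-43.5,0),(-7,-17,0)])/1e3]
M["hole"]=hole
for p0 in([.4885,.0255,-.2445],[.4885,.0285,-.2445]):
    print(fit("hole",[(T,m)],p0,.041))
a=cv2.resize(T["img"][215:245,250:294],(704,480),interpolation=cv2.INTER_CUBIC)
p,_=fit("hole",[(T,m)],[.4885,.0255,-.2445],.041)
for P in hole: cv2.polylines(a,[(((proj(T,place(P,p,.041))+.5)-[250,215])*16).astype(np.int32)],True,(255,0,0),1)
cv2.imwrite("pics/v11.png",a[:,:,::-1])
E
```

```text
[[147 145 145 150 154 128  75  49  30  31  32  31  35  37]
 [143 145 144 146 137 141 142 145 151 136  77  49  28  26]
 [141 144 146 147 141 113 142 142 139 139 141 148 151 124]
 [147 146 144 147  19  41  29 147 144 143 140 144 146 144]
 [140 141 144  82  30  35  37  28  21  52 147 146 142 141]
 [145 146 145 123  27  31  29  41  46  24 107 141 140 142]
 [143 146 146 147 106  72 106  78  56  44 152 144 144 143]
 [210 129 154 142 147 147 143 145 150 147 143 141 140 139]
 [ 46  36  36 153 206 129 155 145 147 145 140 142 142 143]
 [ 48  49  50  49  38  36  35 150 205 138 155 138 140 143]]
74.33620689655172 2
(array([ 0.48749972,  0.02583238, -0.20672311]), np.float64(0.8222833446269676))
(array([ 0.48750084,  0.02586638, -0.20731151]), np.float64(0.8228190427267351))
```

View pics/v11.png

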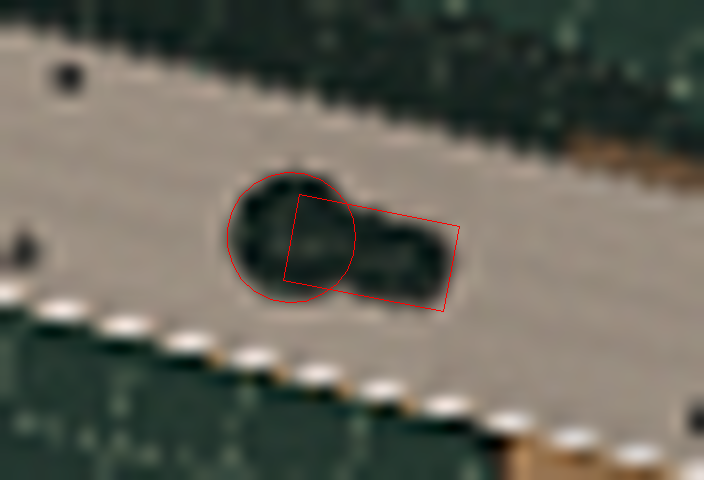

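The keyhole outline agrees with the commanded case pose to within 1 mm, with its centre at (0.4824, 0.0014). Inserting with a force-guarded search.

```bash
cat > ins.py <<'E'
from h import *
phi,s=.09,.0028; psi=MAT[2]-phi; tx=np.array([-np.sin(psi),np.cos(psi)])
H=np.array([.4824,.0014]); B=H+.008*MY; tool=B-s*tx; MX=np.array([MY[1],-MY[0]])
rot=list(rotd(psi))
def at(dx,dy,z,v=.1,**k):
    q=tool+dx*MX+dy*MY; return move_l([q[0],q[1],z+ZO],velocity=v,rot=rot,**k)
E
python3 - <<'E'
from ins import *
move_l([.42,.25,.40],velocity=.3); movep([tool[0],tool[1],.15+ZO],rot); st("over")
at(0,0,.092,.15)
for dx,dy in[(0,0),(0,-.0015),(0,.0015),(.0012,0),(-.0012,0),(0,-.003),(0,.003)]:
    at(dx,dy,.088,.05); hit=at(dx,dy,.046,.03,until_force=6); s_=get_state(); print(dx,dy,hit,round(s_["position"][2]-ZO,4),np.round(s_["contact_force"],1),round(s_["clock"],1))
    if s_["position"][2]-ZO<.055 or s_["clock"]>80: break
T=grab_frame("top");D=grab_frame("side")
cv2.imwrite("pics/v12.png",cv2.resize(D["img"][150:250,230:350],(720,600),interpolation=cv2.INTER_CUBIC)[:,:,::-1])
E
```

```text
Traceback (most recent call last):
cell.MotionError: the arm cannot follow that straight line within its joint ranges
```

```bash
python3 - <<'E'
from ins import *
movep([.42,.22,.33],rot); movep([tool[0],tool[1],.15+ZO],rot); st("over")
at(0,0,.092,.15)
for dx,dy in[(0,0),(0,-.0015),(0,.0015),(.0012,0),(-.0012,0),(0,-.003),(0,.003)]:
    at(dx,dy,.088,.05); hit=at(dx,dy,.046,.03,until_force=6); s_=get_state(); print(dx,dy,hit,round(s_["position"][2]-ZO,4),np.round(s_["contact_force"],1),round(s_["clock"],1))
    if s_["position"][2]-ZO<.055 or s_["clock"]>80: break
T=grab_frame("top");D=grab_frame("side")
cv2.imwrite("pics/v12.png",cv2.resize(D["img"][150:250,230:350],(720,600),interpolation=cv2.INTER_CUBIC)[:,:,::-1])
E
```

```text
over 54.3 [0.4843 0.0071 0.1299] gap 0.184 gf 58.6 F [-0.1  0.4 -1.9] q [-0.14  0.28 -0.48  0.81  0.    1.77]
0 0 False 0.0462 [-0.3  0.2 -1.5] 56.6
```

View pics/v12.png

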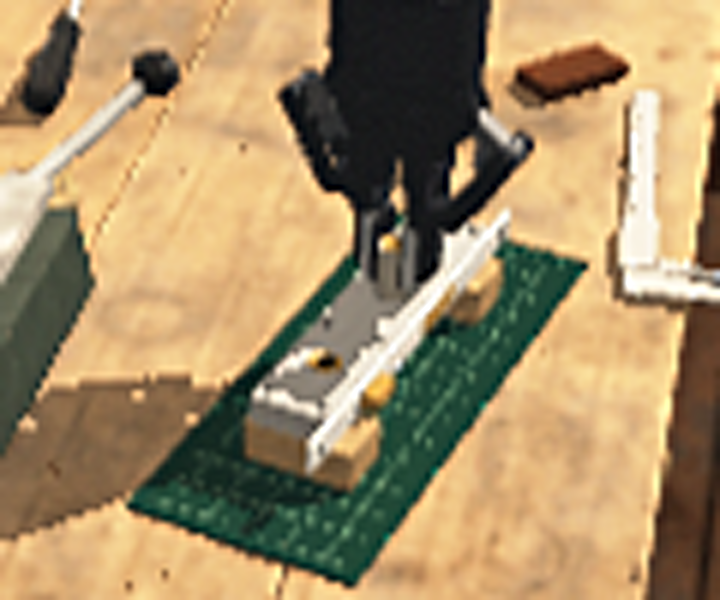

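It dropped straight through the keyhole without contact. Lowering it to the mat, releasing and checking.

```bash
python3 - <<'E'
from ins import *
print(at(0,0,.041,.015,until_force=3)); st("stand"); let_go(); st("open"); down(.16,.1)
go(np.array([.40,-.25]),.22,MAT[2]); sleep(.3); st("aside")
T=grab_frame("top");D=grab_frame("side")
for n,f,c in(("top",T,(268,228)),("side",D,(295,195))):
    m=mask(n,"cylinder",c,20)
    if m is not None: print(n,fit("cylinder",[(f,m)],[.4824,.0014,-.2445],.003))
    for z in (.003,): print(proj(f,np.array([[.4824,.0014,.068],[.4843,.0092,.068]])))
a=cv2.resize(T["img"][195:265,205:305],(400,280),interpolation=cv2.INTER_CUBIC)
b=cv2.resize(D["img"][170:240,245:345],(400,280),interpolation=cv2.INTER_CUBIC)
cv2.imwrite("pics/v13.png",np.hstack([a,b])[:,:,::-1])
E
```

```text
True
stand 57.0 [0.4837 0.0066 0.0243] gap 0.18 gf 59.4 F [-0.7  0.1  4.4] q [-0.14  0.42 -0.6   0.55  0.    1.77]
open 57.6 [0.4826 0.0067 0.0235] gap 1.001 gf 0.0 F [-0.5  0.1  0.2] q [-0.14  0.42 -0.6   0.55  0.    1.77]
aside 60.3 [ 0.4003 -0.2492  0.1988] gap 0.999 gf 0.0 F [-0.8  0.4  0.1] q [-0.71  0.19 -0.41  0.98  0.    1.1 ]
[[271.3153377  230.01777234]
 [268.21642439 229.29840256]]
side (array([ 0.4824,  0.0014, -0.2445]), np.float64(-0.0))
[[295.99257626 189.12126551]
 [294.89268333 190.40360253]]
```

View pics/v13.png

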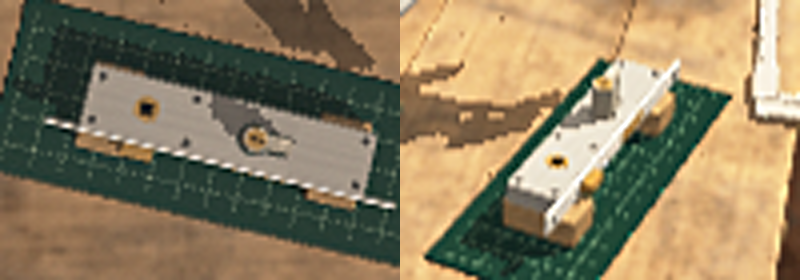

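The cylinder stands upright in the keyhole, plug at top-view (257,138). It made contact 2.9 mm above its bench pick height, which matches the 3 mm mat. The case rests level on both blocks and the arm is clear, so I'm handing in.

```bash
python3 -c "
from cell import *
print(sign_off())"
```

```text
the job is handed in; nothing more can be done
None
```

Job handed in at about 60 s: both pale blocks are flat on the mat, the case rests level across them face up with its keyhole clear, and the nickel cylinder stands upright through the keyhole on the mat; the thin block, brass cylinder and screwdriver were not touched.

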